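Crack the throttle valve for a slow pump-down

ROBOT

A 7-joint arm with a two-finger parallel gripper is mounted at the origin on a cart in front of the work surface, level with it; the furniture and walls round the work are solid. World frame = base frame: x ahead of the robot, y to its left, z up, the work surface at z = 0. Lengths are in m, angles in rad, forces in N, time in s.
With the tool pointing down it reaches from about 0.425 to 0.925 m from the base axis. Payload 6.8 kg.
Tool frame: the origin (TCP) lies between the finger pads; the fingertips stand 14 mm ahead of it and the grasp point (between the pads) lies 5 mm behind it; z points along the fingers, y is the line along which they close (so a half turn about z gives the same grasp; the last joint's range is limited). The gripper opens to 85 mm and grips with 20 to 120 N. Pads are 22 mm wide; open, the fingers measure 114 mm over their backs; the gripper's body (76 mm by 85 mm) begins 54 mm behind the grasp point. The pads swing forward as they close: fully open they stand 13 mm farther back than shut.
Start: joints at [1.083, 0.477, 0.022, 1.555, -0.011, 1.109, -0.083], TCP at [0.25, -0.627, 0.245] pointing down, gripper open.
Joint ranges: [-2.96, 2.96], [-0.34, 2.1], [-1.41, 1.46], [0.24, 2.44], [-1.37, 4.51], [0.17, 1.92], [-2.96, 2.96]. Speed limits (rad/s): [2.39, 2.39, 3.14, 3.14, 3.14, 3.14, 3.14].

INTERFACE

Orientations are given as a rotation vector (axis times angle).
In Python, from bench import r, eyes, ticket gives the robot as it stands. The module is installed in compiled form; this text tells all that it offers.
- The arm moves only by the tool arm_command, never from a script. Its argument "plan" is text: rows parted by semicolons, each of 4 numbers parted by spaces: the shift along the tool's x, y, z in m, then the turn about the tool's z in degrees. In form: tx ty tz yaw; .... A call has 1 to 20 rows; each row shifts and turns the commanded pose from where the row before left it, along the tool's axes as they then stand; what a row does not reach is not made up. A row lasts 1/8 s, in which the tool goes at most 62.5 mm and 10.7 degrees, less where a joint would pass 70% of its speed; a pose out of reach is approached as far as the arm can. A call is refused whole if a number of a shift passes 0.0625 or a number of a turn 10.7, either way. A call with a gripper value outside its range is refused whole. "hand" is the closure, from -1 (fully open) to 1 (shut), set as the call begins (left out, the last holds). The fingers move at their own pace and stop on an object; "grip_force" is the grip in N (left out, the last holds). Time passes only in rows, so rows that do not move let the fingers close. It gives the time, the measured TCP pose, the force, the opening and the grip force at its end, in the units of the state.
- r.get_obs(): the state, without advancing time (a new reading comes with each control period).
- eyes.grab_frame(name): name is "scene" or "top"; returns (picture, depth): 420x560x3 uint8, red, green, blue; 420x560 float32, m along the optical axis (not along the pixel's ray), 0 where there is no reading.
- eyes.calibration(name): a dict with "fov_y" (degrees; the focal length in pixels is half the picture's height over the tangent of half this angle, whatever the lens; pixels are square), "cx", "cy" (the principal point, pixels), "origin" and "attitude" of the camera in the world. Camera axes: x right, y up, looking along -z (the intrinsics and any distortion apply to the point x, -y, -z); pixel columns grow to the right and rows downward; lengths in m; the calibration is good to about 2 mm. A picture is of the moment at which its call begins. calibration takes no time and is no camera call.
- ticket.hand_in(): hands the job in; it is judged then, once.
The state is a dict: "clock": time; "joints": joint angles; "qvel": joint speeds; "tau": joint torques, N m; "tcp_pos": TCP position; "orientation": TCP orientation; "contact_force": force on the tool from outside, world axes, zero at the start; "moment": the same for the moment, N m; "grip_width": finger opening in m; "gripper_force": force on a finger pad.
Only numpy, scipy, OpenCV 4.12 (cv2) and the standard library are available. Lean on these libraries where they do the work, as an engineer would, in place of code of your own. Each camera call takes 0.05 s, during which the arm holds its last target. There are 200 camera calls.

TASK

We are about to pump down slowly through the bench vacuum manifold. On the line in service, the one whose yellow ball-valve lever lies along its pipe (the other line's lever stands across), turn the throttle valve's handwheel clockwise by its red crank handle until it is shut on its stop, then back it off exactly two full turns. Finish with the gripper still holding the red handle there, the wheel at rest, ready to shut it again; leave the other line's wheel, both yellow levers and the things standing round as they are.

Things in the scene. Friction and masses are not known exactly. Their poses are not given: they have to be found in the camera images.
- manifold: Fixed vacuum manifold, grey base plate 300 x 350 mm. Origin on the bench, midway between the two handwheels; x runs along the two pipes from the front hose nozzles back to the header and dial gauge, y from the right line to the left, z up. Lines at y = +100 mm (left) and -100 mm (right); on each a handwheel at x = 0 and behind it a ball valve at x = 101 mm. Gauge 143 mm, levers 95 mm high.
- wheel_left (a joint): Turn of the left line's handwheel: 0 = shut on its hard stop, grows anticlockwise seen from above (opening), 6.283 a turn, up to 31.4. At value q its crank handle stands at angle q + pi from the manifold's x axis (at 0 and every full turn: at the front, along -x). Needs 2 to 4 N at the handle throughout; stays where left.
- wheel_right (a joint): The same for the right throttle valve's handwheel.
- wheel_left_centre (a point): Centre of the left handwheel (fixed, on its upright axis), level with its rim's top, 128 mm over the bench. Aluminium wheel, 117 mm across, rim 13 mm thick, three spokes; a steel stem in the hub rises 2.5 mm a turn, at the start up to 4 mm above the rim's top.
- wheel_right_centre (a point): The same for the right handwheel.
- wheel_left_handle: Left wheel's red crank handle: upright, round, about 20 mm thick, 52 mm tall, on the rim 52 mm from the wheel's axis. It spins freely on its own pin, so a gripper can hold it from above without turning as it goes round. Origin on its axis at mid-height, 158 mm over the bench, 30 mm over the rim's top.
- wheel_right_handle: The same for the right wheel's red crank handle.
- ball_valve_1: A ball valve, a 40 mm steel block fixed on one of the two lines, left or right, 101 mm behind that line's wheel centre (along the manifold's x). Origin at its centre on the pipe axis, 56 mm up.
- ball_valve_1_lever (a joint): Its yellow lever, 82 mm long: near 0 = along the pipe, pointing to the back (line open, in service); near 1.57 = across the pipe (line shut).
- ball_valve_2: The other ball valve, of the same make, on the other line.
- ball_valve_2_lever (a joint): Its yellow lever, values as for the first.
- timer: Small white bench timer, 62 x 66 x 18 mm, loose, in front of the manifold at the left. Origin under its centre.
- amber_bottle: Amber bottle with a black cap, 55 mm wide, 105 mm tall, loose, left of the manifold. Origin under its centre.
- dish: Clear round lidded dish, 94 mm wide, 16 mm tall, loose, in front of the manifold at the right. Origin under its centre.

How it is judged:
By the outcome, as a careful person would: the job done as asked, in the order asked, and still so for the second after the job is handed in, while the arm keeps its last pose, push and grip.
It also fails if it takes over 61 s, if anything falls off the work surface, if the arm or the gripper's body presses on something with over 40 N, if the wrist force passes 120 N, or if a joint passes its speed limit or range.

## Working session

There is one attempt and no reset: what is moved stays moved. The work goes in short steps, Python scripts to look and compute and a tool call to move; the robot and the scene stay as the last step left them, time stands still between calls to the robot, and variables do not carry over. Pictures are saved under pics/ and viewed, at most 10 in all, crops included, and the job is handed in when it is done.

Besides the shell and the picture viewer there is one more tool, called after "Emit:" as a command line: name --argument value ..., lists and objects as JSON in quotes. arm_command: Moves the arm, as the interface text tells. Its arguments: {"type":"object","properties":{"plan":{"type":"string"},"hand":{"type":"number"},"grip_force":{"type":"number"}},"required":["plan"]}

```bash
mkdir -p pics
python3 - <<'E'
from bench import r, eyes, ticket
import cv2,numpy as np
o=r.get_obs()
for k in o: print(k,np.round(o[k],3))
for n in("scene","top"):
    p,d=eyes.grab_frame(n); np.savez(n+"0.npz",p=p,d=d)
    cv2.imwrite(f"pics/{n}0.png",p[:,:,::-1]); print(n,eyes.calibration(n),d.min(),d.max())
E
```

```text
clock 0.0
joints [ 1.083  0.478  0.022  1.556 -0.011  1.109 -0.083]
qvel [ 0.     0.001  0.    -0.001  0.001 -0.001 -0.002]
tau [-1.0000e-03 -5.9645e+01  1.6080e+00 -2.8120e+01  1.2000e-02  9.0000e-03
  0.0000e+00]
tcp_pos [ 0.25  -0.626  0.244]
orientation [-3.083e+00 -5.930e-01  1.000e-03]
contact_force [0.013 0.898 0.419]
moment [-0.007  0.001  0.018]
gripper_force 0.0
grip_width 0.085
scene {'fov_y': 56.62117052626912, 'cx': 271.84569209560095, 'cy': 216.8252790451234, 'origin': array([0.01260649, 0.82850709, 0.73204181]), 'attitude': array([ 0.35760813, -1.25937886, -2.33072997])} 0.0 3.999985
top {'fov_y': 55.494546668045956, 'cx': 273.5123699230831, 'cy': 207.81886373937522, 'origin': array([0.33607918, 0.02415545, 1.27346344]), 'attitude': array([ 0.12247118, -0.09123373, -1.54651276])} 0.0 2.2891924
```

View pics/scene0.png

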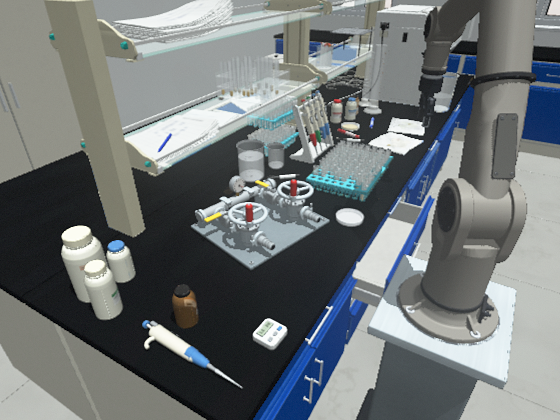

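View pics/top0.png

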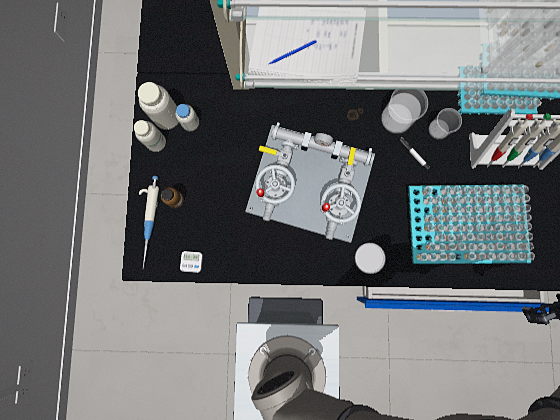

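The top view shows the left lever (267,150) across its pipe and the right lever (352,155) along its pipe. The red handles are at (260,192) and (326,207). I'll measure these and zoom in to check.

```bash
cat > h.py <<'E'
import numpy as np,cv2
from scipy.spatial.transform import Rotation as R
from bench import r,eyes,ticket
def cam(n):
    c=eyes.calibration(n); f=210/np.tan(np.radians(c["fov_y"]/2)); return c,f,R.from_rotvec(c["attitude"]).as_matrix()
def ray(n,u,v):
    c,f,A=cam(n); u=np.asarray(u,float);v=np.asarray(v,float)
    d=np.stack([(u-c["cx"])/f,-(v-c["cy"])/f,-np.ones_like(u)],-1)@A.T
    return c["origin"],d
def plane(n,u,v,z):
    o,d=ray(n,u,v); return o+d*((z-o[2])/d[...,2])[...,None]
def pts(n,d,m):
    v,u=np.nonzero(m&(d>0)); o,dd=ray(n,u,v); return o+dd*d[v,u][:,None]
def proj(n,P):
    c,f,A=cam(n); q=(np.asarray(P)-c["origin"])@A; return np.stack([c["cx"]+f*q[...,0]/-q[...,2],c["cy"]-f*q[...,1]/-q[...,2]],-1)
def mask(p,col):
    h=cv2.cvtColor(p,cv2.COLOR_RGB2HSV);H,S,V=[h[...,i].astype(int) for i in range(3)]
    if col=="red": return ((H<6)|(H>174))&(S>150)&(V>80)
    return (H>20)&(H<32)&(S>150)&(V>110)
def blobs(n,p,d,col,lo=0.1,hi=.2):
    k,L,s,c=cv2.connectedComponentsWithStats(mask(p,col).astype(np.uint8))
    for i in range(1,k):
        if s[i,4]<15: continue
        P=pts(n,d,L==i)
        if len(P) and P[:,0].max()<1 and abs(np.median(P[:,1]))<.4: print(n,col,s[i],c[i].round(1),"med",np.median(P,0).round(4),"min",P.min(0).round(3),"max",P.max(0).round(3))
E
python3 - <<'E'
from h import *
for n in("scene","top"):
    z=np.load(n+"0.npz");p,d=z["p"],z["d"]
    for c in("red","yellow"): blobs(n,p,d,c)
    x,y,w,h=(180,160,160,110) if n=="scene" else (235,110,160,130)
    cv2.imwrite(f"pics/{n}0c.png",cv2.resize(p[y:y+h,x:x+w,::-1],None,fx=4.5,fy=4.5,interpolation=2))
# rim points in top: height 0.12..0.131 near manifold
z=np.load("top0.npz");P=pts("top",z["d"],z["d"]>0)
q=P[(P[:,0]>.35)&(P[:,0]<.9)&(abs(P[:,1])<.4)&(P[:,2]>.118)&(P[:,2]<.136)]
k,L,c=cv2.kmeans(q[:,:2].astype(np.float32),2,None,(3,50,1e-4),5,cv2.KMEANS_PP_CENTERS)
for i in(0,1):
    s=q[L[:,0]==i];A=np.c_[2*s[:,:2],np.ones(len(s))]
    rr=np.linalg.norm(s[:,:2]-c[i],axis=1);print(len(s),c[i],s.min(0),s.max(0))
E
```

```text
scene red [291 180   5  16  51] [293.6 187.3] med [ 0.4902 -0.0909  0.1653] min [ 0.486 -0.1    0.137] max [ 0.502 -0.084  0.185]
scene red [246 205   7  17  84] [249.  212.8] med [0.5291 0.0947 0.161 ] min [0.524 0.083 0.133] max [0.537 0.099 0.185]
scene yellow [255 181  13   6  35] [260.9 183.1] med [ 0.6654 -0.1782  0.0903] min [ 0.638 -0.336 -0.   ] max [ 0.766 -0.169  0.094]
scene yellow [205 213  16   9  60] [212.4 217.1] med [0.6769 0.0772 0.0906] min [0.667 0.021 0.048] max [0.707 0.102 0.094]
top red [257 188   7   9  40] [260.  192.4] med [0.528  0.0863 0.18  ] min [0.523 0.078 0.146] max [0.54  0.095 0.184]
top red [322 203   8   8  39] [325.6 206.8] med [ 0.491  -0.0959  0.1802] min [ 0.485 -0.105  0.155] max [ 0.503 -0.088  0.186]
top yellow [259 145  18  10  94] [267.  149.8] med [0.6771 0.0739 0.0887] min [ 0.664  0.046 -0.004] max [0.703 0.104 0.097]
top yellow [348 147   8  18  89] [351.2 155.6] med [ 0.6631 -0.1821  0.089 ] min [ 0.637 -0.195  0.083] max [ 0.691 -0.173  0.094]
889 [ 0.58507204 -0.17907667] [ 0.45626807 -0.39451222  0.1180165 ] [ 0.86572578 -0.06686923  0.13593219]
676 [0.58540523 0.07272541] [ 0.50779677 -0.00973217  0.11835537] [0.83601034 0.39863269 0.13588284]
```

View pics/top0c.png

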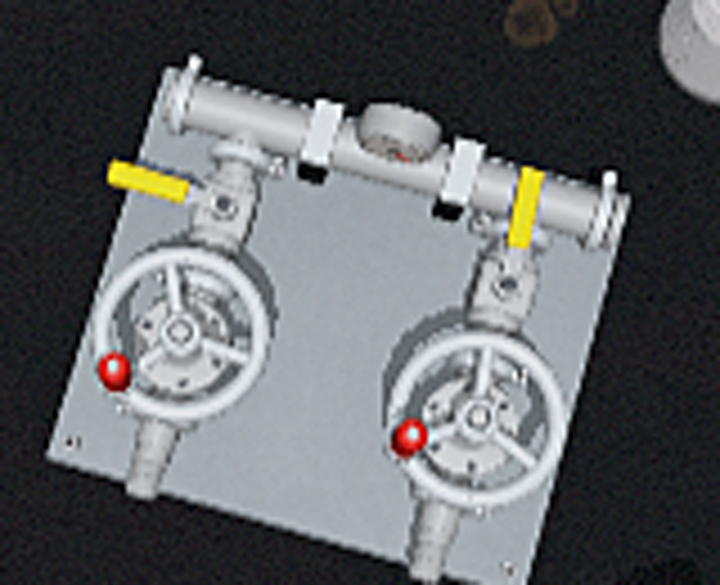

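View pics/scene0c.png

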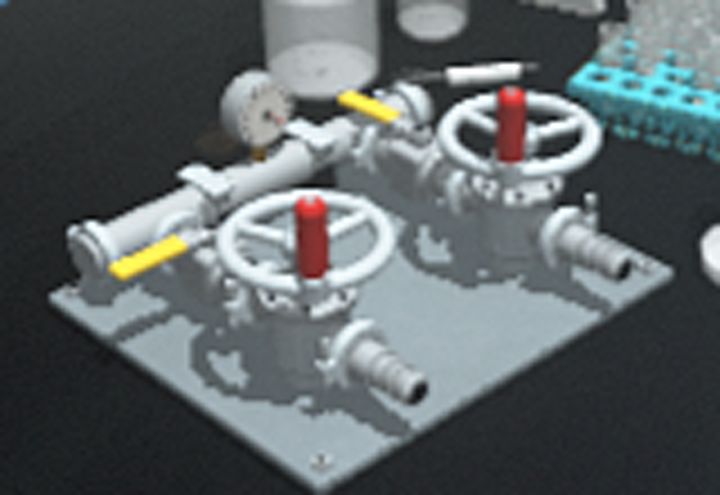

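The crops show the right line's lever along its pipe and the left line's across, so the right line is in service. Its wheel centre is near pixel (341,203) and its handle at (326,207). Next I'll fit both wheel centres.

Run:
```python
from h import *
from scipy.optimize import least_squares
z=np.load("top0.npz");P=pts("top",z["d"],z["d"]>0)
C=[]
for u,v in((340.8,202.7),(275.9,183.8)):
    c=plane("top",np.array(u),np.array(v),.124)[:2];print("eye",c)
    for it in range(3):
        s=P[(P[:,2]>.115)&(P[:,2]<.134)];rr=np.linalg.norm(s[:,:2]-c,axis=1);s=s[(rr>.043)&(rr<.066)]
        # handle ring mean radius ~ .052
        g=least_squares(lambda x:np.linalg.norm(s[:,:2]-x[:2],axis=1)-x[2],[*c,.052],loss="soft_l1",f_scale=.003);c=g.x[:2]
    print("fit",g.x,len(s),np.median(s[:,2]));C.append(c)
d=C[1]-C[0];print("dist",np.linalg.norm(d),"manifold yaw deg",np.degrees(np.arctan2(-d[0],d[1])))
for n,uv in(("top",(325.6,206.8)),("scene",(293.6,187.3))):print(n,[plane(n,*map(np.array,uv),zz).round(4) for zz in(.158,.175,.182)])
# two-ray check of handle: scene centroid
for zz in(.1,.2):print("proj centre",proj("scene",[*C[0],.128]))
# obstacles: high points in area
q=P[(P[:,0]>.3)&(P[:,0]<.95)&(abs(P[:,1])<.5)&(P[:,2]>.15)]
for lo in np.arange(.15,.9,.1):
    s=q[(q[:,2]>lo)&(q[:,2]<lo+.1)]
    if len(s):print(lo.round(2),len(s),s.min(0).round(2),s.max(0).round(2))
```

```text
eye [ 0.51265707 -0.14605848]
fit [ 0.51292177 -0.14430403  0.05209589] 485 0.1260168056307327
eye [0.56487306 0.04356278]
fit [0.56500469 0.04756199 0.05193812] 450 0.1258251944446792
dist 0.19880944912174683 manifold yaw deg -15.187227643960293
top [array([ 0.4949, -0.0984,  0.158 ]), array([ 0.4925, -0.0965,  0.175 ]), array([ 0.4915, -0.0957,  0.182 ])]
scene [array([ 0.4953, -0.0997,  0.158 ]), array([ 0.481 , -0.0722,  0.175 ]), array([ 0.4751, -0.0609,  0.182 ])]
proj centre [295.1126884  188.38396844]
proj centre [295.1126884  188.38396844]
0.15 8229 [ 0.48 -0.5   0.15] [0.95 0.46 0.25]
0.25 4872 [ 0.8  -0.5   0.25] [0.95 0.2  0.35]
0.35 348 [0.91 0.14 0.35] [0.93 0.2  0.45]
0.45 4613 [ 0.8  -0.5   0.45] [0.91 0.19 0.55]
0.55 2386 [ 0.8  -0.49  0.55] [0.84 0.16 0.58]
```

Emit:
arm_command --plan "0 0 -0.01 -9.75;0 0 -0.01 -9.75;0 0 -0.01 -9.75;0 0 -0.01 -9.75;0 0 -0.01 -9.75;0 0 -0.01 -9.75;0 0 -0.01 -9.72;0.0407 0.0187 0 0;0.0407 0.0187 0 0;0.0407 0.0187 0 0;0.0407 0.0187 0 0;0.0407 0.0187 0 0;0.0407 0.0187 0 0;0.0407 0.0187 0 0;0.0407 0.0187 0 0;0.0407 0.0187 0 0;0.0407 0.0187 0 0;0.0407 0.0187 0 0;0.0407 0.0187 0 0;0.0407 0.0187 0 0" --hand -1 --grip_force 60

```text
clock: 2.6
tcp_pos: [0.4937, -0.0966, 0.3151]
orientation: [-2.222, -2.221, 0.001]
contact_force: [-0.4, -0.2, -0.4]
grip_width: 0.0852
gripper_force: 0.0
```

Emit:
arm_command --plan "0 0 0.0265 0;0 0 0.0265 0;0 0 0.0265 0;0 0 0.0265 0;0 0 0.0265 0;0 0 0.0265 0;0 0 0 0;0 0 0 0"

```text
clock: 3.6
tcp_pos: [0.494, -0.0978, 0.157]
orientation: [2.221, 2.221, 0.001]
contact_force: [0.0, -0.1, -0.1]
grip_width: 0.0855
gripper_force: 0.0
```

Emit:
arm_command --plan "0 0 0 0;0 0 0 0;0 0 0 0;0 0 0 0;0 0 0 0;0 0 0 0;0 0 0 0;0 0 0 0" --hand 1 --grip_force 60

```text
clock: 4.6
tcp_pos: [0.494, -0.098, 0.1568]
orientation: [2.221, 2.22, 0.001]
contact_force: [-0.4, -0.3, 5.7]
grip_width: 0.0184
gripper_force: 58.5
```

```bash
cat >> h.py <<'E'
def arc(a0,step,n,rad=.052):
    t=np.radians(a0+step*np.arange(n+1)); p=np.round(rad*np.c_[np.sin(t),np.cos(t)],4); print(";".join("%.4g %.4g 0 0"%tuple(x) for x in np.round(np.diff(p,axis=0),4)))
E
python3 -c "
from h import *
arc(113,-15,6);arc(23,-20,18)"
```

```text
0.0036 0.0131 0 0;0.0001 0.0135 0 0;-0.0034 0.0132 0 0;-0.0067 0.0118 0 0;-0.0095 0.0097 0 0;-0.0117 0.0069 0 0
-0.0176 0.004 0 0;-0.0179 -0.0022 0 0;-0.0161 -0.0082 0 0;-0.0123 -0.0132 0 0;-0.0071 -0.0166 0 0;-0.0009 -0.018 0 0;0.0053 -0.0173 0 0;0.0108 -0.0144 0 0;0.0152 -0.0099 0 0;0.0176 -0.004 0 0;0.0179 0.0022 0 0;0.0161 0.0082 0 0;0.0123 0.0132 0 0;0.0071 0.0166 0 0;0.0009 0.018 0 0;-0.0053 0.0173 0 0;-0.0108 0.0144 0 0;-0.0152 0.0099 0 0
```

Emit:
arm_command --plan "0.0036 0.0131 0 0;0.0001 0.0135 0 0;-0.0034 0.0132 0 0;0 0 0 0"

```text
clock: 5.1
tcp_pos: [0.5349, -0.0981, 0.1568]
orientation: [2.221, 2.219, 0.002]
contact_force: [1.9, -1.7, 3.5]
grip_width: 0.0183
gripper_force: 58.4
```

Emit:
arm_command --plan "-0.0067 0.0118 0 0;-0.0095 0.0097 0 0;-0.0117 0.0069 0 0;0 0 0 0"

```text
clock: 5.6
tcp_pos: [0.5627, -0.1266, 0.1568]
orientation: [2.222, 2.219, 0.001]
contact_force: [0.7, -2.4, 4.2]
grip_width: 0.0185
gripper_force: 58.9
```

Emit:
arm_command --plan "-0.0176 0.004 0 0;-0.0179 -0.0022 0 0;-0.0161 -0.0082 0 0;-0.0123 -0.0132 0 0;-0.0071 -0.0166 0 0;-0.0009 -0.018 0 0;0.0053 -0.0173 0 0;0.0108 -0.0144 0 0;0.0152 -0.0099 0 0;0 0 0 0"

```text
clock: 6.85
tcp_pos: [0.4659, -0.1651, 0.1568]
orientation: [2.22, 2.222, 0.002]
contact_force: [2.8, 3.8, 4.7]
grip_width: 0.0182
gripper_force: 59.5
```

```bash
python3 -c "
from h import *
arc(-157,-8,6);arc(-205,-20,16)"
```

```text
0.0068 -0.0023 0 0;0.0072 -0.0014 0 0;0.0072 -0.0004 0 0;0.0072 0.0006 0 0;0.0071 0.0017 0 0;0.0068 0.0026 0 0
0.0148 0.0103 0 0;0.0103 0.0148 0 0;0.0047 0.0175 0 0;-0.0016 0.018 0 0;-0.0076 0.0163 0 0;-0.0128 0.0128 0 0;-0.0163 0.0076 0 0;-0.018 0.0016 0 0;-0.0175 -0.0047 0 0;-0.0148 -0.0103 0 0;-0.0103 -0.0148 0 0;-0.0047 -0.0175 0 0;0.0016 -0.018 0 0;0.0076 -0.0163 0 0;0.0128 -0.0128 0 0;0.0163 -0.0076 0 0
```

Emit:
arm_command --plan "0.0068 -0.0023 0 0;0.0072 -0.0014 0 0;0.0072 -0.0004 0 0;0.0072 0.0006 0 0;0.0071 0.0017 0 0;0 0 0 0"

```text
clock: 7.6
tcp_pos: [0.4641, -0.1321, 0.1567]
orientation: [2.222, 2.218, -0.002]
contact_force: [2.8, -2.9, 7.5]
grip_width: 0.0184
gripper_force: 59.9
```

Emit:
arm_command --plan "0.0034 0.0013 0 0;0.0034 0.0013 0 0;0 0 0 0"

```text
clock: 7.98
tcp_pos: [0.4642, -0.1318, 0.1567]
orientation: [2.227, 2.211, -0.015]
contact_force: [-4.5, -19.7, 13.7]
grip_width: 0.0179
gripper_force: 60.7
```

The wheel came up against its stop: 20 N of force, and the handle at 164.5° against 164.8° predicted. I'll take a reference picture here, then back off two turns.

Run:
```python
from h import *
for n in("scene","top"):
    p,d=eyes.grab_frame(n);np.savez(n+"1.npz",p=p,d=d);blobs(n,p,d,"red")
o=r.get_obs();print(o["tcp_pos"],o["contact_force"])
arc(155,10,1);arc(165,20,18)
```

```text
scene red [305 183   4  11  15] [306.8 189.2] med [ 0.4614 -0.1227  0.1463] min [ 0.459 -0.127  0.134] max [ 0.466 -0.12   0.172]
scene red [246 205   7  17  86] [249.  212.8] med [0.5289 0.094  0.1617] min [0.524 0.083 0.134] max [0.538 0.1   0.185]
top red [257 188   7   9  41] [260.1 192.4] med [0.5289 0.0861 0.1803] min [0.523 0.078 0.144] max [0.541 0.095 0.186]
[ 0.46419977 -0.13176762  0.15665375] [ -4.19593571 -19.42094325  14.20108537]
-0.0085 -0.0031 0 0
-0.018 -0.0016 0 0;-0.0175 0.0047 0 0;-0.0148 0.0103 0 0;-0.0103 0.0148 0 0;-0.0047 0.0175 0 0;0.0016 0.018 0 0;0.0076 0.0163 0 0;0.0128 0.0128 0 0;0.0163 0.0076 0 0;0.018 0.0016 0 0;0.0175 -0.0047 0 0;0.0148 -0.0103 0 0;0.0103 -0.0148 0 0;0.0047 -0.0175 0 0;-0.0016 -0.018 0 0;-0.0076 -0.0163 0 0;-0.0128 -0.0128 0 0;-0.0163 -0.0076 0 0
```

Emit:
arm_command --plan "-0.0085 -0.0031 0 0;-0.018 -0.0016 0 0;-0.0175 0.0047 0 0;-0.0148 0.0103 0 0;-0.0103 0.0148 0 0;-0.0047 0.0175 0 0;0.0016 0.018 0 0;0.0076 0.0163 0 0;0.0128 0.0128 0 0;0.0163 0.0076 0 0;0 0 0 0"

```text
clock: 9.45
tcp_pos: [0.5648, -0.1582, 0.1568]
orientation: [2.22, 2.222, 0.001]
contact_force: [2.8, 1.2, 6.6]
grip_width: 0.018
gripper_force: 59.9
```

Emit:
arm_command --plan "0.018 0.0016 0 0;0.0175 -0.0047 0 0;0.0148 -0.0103 0 0;0.0103 -0.0148 0 0;0.0047 -0.0175 0 0;-0.0016 -0.018 0 0;-0.0076 -0.0163 0 0;-0.0128 -0.0128 0 0;-0.0163 -0.0076 0 0;0 0 0 0"

```text
clock: 10.7
tcp_pos: [0.4635, -0.1344, 0.1568]
orientation: [2.224, 2.217, -0.001]
contact_force: [2.7, -2.1, 7.3]
grip_width: 0.0185
gripper_force: 59.8
```

Emit:
arm_command --plan "-0.018 -0.0016 0 0;-0.0175 0.0047 0 0;-0.0148 0.0103 0 0;-0.0103 0.0148 0 0;-0.0047 0.0175 0 0;0.0016 0.018 0 0;0.0076 0.0163 0 0;0.0128 0.0128 0 0;0.0163 0.0076 0 0;0 0 0 0"

```text
clock: 11.95
tcp_pos: [0.5648, -0.1583, 0.1568]
orientation: [2.22, 2.222, 0.001]
contact_force: [3.3, 1.7, 7.6]
grip_width: 0.0177
gripper_force: 60.0
```

Emit:
arm_command --plan "0.018 0.0016 0 0;0.0175 -0.0047 0 0;0.0148 -0.0103 0 0;0.0103 -0.0148 0 0;0.0047 -0.0175 0 0;-0.0016 -0.018 0 0;-0.0076 -0.0163 0 0;-0.0128 -0.0128 0 0;-0.0163 -0.0076 0 0;0 0 0 0;0 0 0 0"

```text
clock: 13.32
tcp_pos: [0.4636, -0.134, 0.1568]
orientation: [2.223, 2.218, -0.001]
contact_force: [2.2, -3.2, 8.0]
grip_width: 0.0182
gripper_force: 60.0
```

Run:
```python
from h import *
for n in("scene","top"):
    p,d=eyes.grab_frame(n);np.savez(n+"2.npz",p=p,d=d);blobs(n,p,d,"red")
    if n=="scene":
        a=np.load("scene1.npz")["p"];f=lambda q:cv2.resize(q[170:240,260:340,::-1],None,fx=5,fy=5,interpolation=2)
        cv2.imwrite("pics/cmp.png",np.hstack([f(a),f(p)]))
o=r.get_obs();print(o["tcp_pos"],o["contact_force"],np.abs(o["qvel"]).max())
```

```text
scene red [306 178   4   8  15] [307.4 181.1] med [ 0.4606 -0.1247  0.1793] min [ 0.458 -0.129  0.161] max [ 0.468 -0.123  0.184]
scene red [246 205   7  17  86] [249.  212.7] med [0.5293 0.0939 0.162 ] min [0.525 0.085 0.134] max [0.537 0.099 0.185]
top red [257 188   7   9  40] [260.  192.4] med [0.5282 0.0863 0.1791] min [0.523 0.078 0.139] max [0.54  0.095 0.185]
[ 0.46365179 -0.13386531  0.15674759] [ 1.89650511 -3.39557315  8.00740389] 0.0023587400293347965
```

View pics/cmp.png

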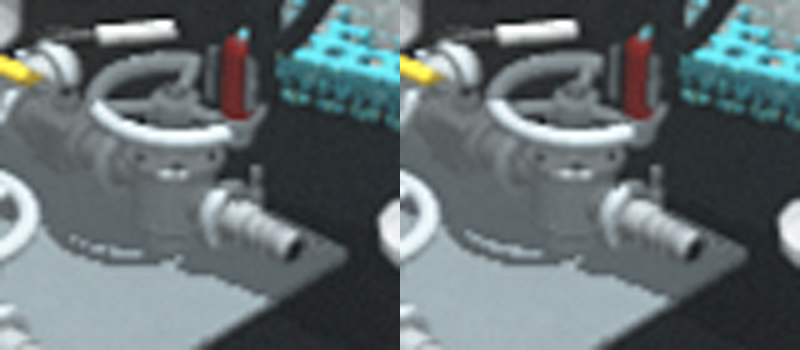

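Left is the wheel on its stop, right is now: the handle stands in almost the same place (crop x ≈ 237 and 238). The TCP reads about 2 mm, or 2°, beyond two turns, so I'll trim it back to the stop reading.

Emit:
arm_command --plan "0.002 0.0005 0 0;0.001 0.0003 0 0;0 0 0 0;0 0 0 0"

```text
clock: 13.92
tcp_pos: [0.4645, -0.1307, 0.1567]
orientation: [2.222, 2.218, -0.001]
contact_force: [2.8, -2.3, 8.1]
grip_width: 0.018
gripper_force: 60.1
```

Emit:
arm_command --plan "-0.0013 -0.0004 0 0;0 0 0 0;0 0 0 0;0 0 0 0"

```text
clock: 14.42
tcp_pos: [0.4644, -0.1309, 0.1568]
orientation: [2.222, 2.22, 0.001]
contact_force: [3.8, 0.1, 7.9]
grip_width: 0.0178
gripper_force: 60.1
```

Run:
```python
from h import *
A=np.load("scene1.npz")["p"];B=np.load("scene2.npz")["p"]
p,d=eyes.grab_frame("scene");t,_=eyes.grab_frame("top")
T=[np.load(f"top{i}.npz")["p"] for i in(0,1,2)]
def cen(q):
    s=q[170:202,295:320].astype(float);w=np.clip(s[...,0]-1.5*s[...,1:].max(-1),0,None);v,u=np.mgrid[170:202,295:320];return (w*u).sum()/w.sum(),(w*v).sum()/w.sum()
for q in(A,B,p):print(np.round(cen(q),2))
from h import blobs
a,b=np.load("top0.npz")["p"],t
# other things unchanged?
m=np.abs(a.astype(int)-b).max(-1)>60
for nme,(y,x,h,w) in dict(timer=(245,175,30,30),bottle=(180,155,35,35),dish=(235,350,40,40),levL=(140,255,15,30),levR=(142,344,25,15),whL=(160,250,50,50)).items():print(nme,m[y:y+h,x:x+w].mean().round(3))
cv2.imwrite("pics/topend.png",np.hstack([t[110:250,235:395,::-1],p[160:300,180:340,::-1]]).repeat(2,0).repeat(2,1))
o=r.get_obs();print(o["tcp_pos"],o["contact_force"],o["clock"])
```

```text
[306.34 185.15]
[306.85 184.76]
[306.13 185.15]
timer 0.0
bottle 0.0
dish 0.892
levL 0.0
levR 0.085
whL 0.0
[ 0.4644     -0.13095778  0.15673862] [3.09972036 0.27145671 7.7974841 ] 14.525
```

View pics/topend.png

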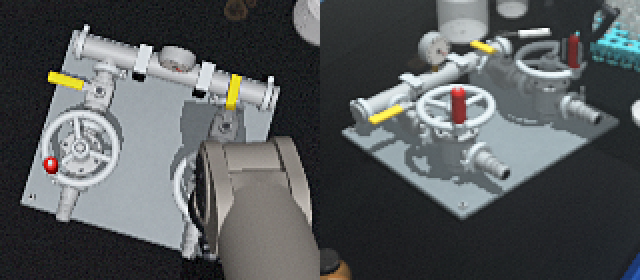

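The levers and the other wheel are unchanged, and the handle is still held. The camera and the TCP both put the two-turn position at y ≈ -0.132, so about 1 mm of trim remains.

Emit:
arm_command --plan "-0.0012 -0.0003 0 0;0 0 0 0;0 0 0 0;0 0 0 0"

```text
clock: 15.02
tcp_pos: [0.4642, -0.1319, 0.1568]
orientation: [2.222, 2.22, 0.001]
contact_force: [2.0, 0.6, 7.1]
grip_width: 0.0179
gripper_force: 60.1
```

The TCP is within 0.2 mm of its stop reading, two turns open. Two checks before handing in: the wheel is at rest, and the dish hasn't moved.

Run:
```python
from h import *
p,d=eyes.grab_frame("scene");a=np.load("scene0.npz")["p"]
print("dish diff",(np.abs(a[205:228,333:365].astype(int)-p[205:228,333:365]).max(-1)>60).mean())
o=r.get_obs();print(o["tcp_pos"],np.abs(o["qvel"]).max())
print(ticket.hand_in())
```

```text
dish diff 0.0
[ 0.46415042 -0.13189358  0.15673787] 0.0021538815253018097
the job is handed in; nothing more can be done
None
```

I shut the right line's throttle valve (the line in service) on its stop, then backed it off two full turns, to within about 0.2 mm at the handle; the gripper still holds the red handle with the wheel at rest, the job is handed in, and nothing else was moved.

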